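Hang the rinsed cup on its drying post

ROBOT

A 6-joint arm with a two-finger parallel gripper is mounted at the origin on a cart in front of the work surface, level with it; the furniture and walls round the work are solid. World frame = base frame: x ahead of the robot, y to its left, z up, the work surface at z = 0. Lengths are in m, angles in rad, forces in N, time in s.
With the tool pointing down it reaches from about 0.4 to 0.825 m from the base axis. Payload 7 kg.
Tool frame: the origin (TCP) lies at the very end of the fingers, on their centre line; the grasp point (between the pads) lies 19 mm behind it (env.grip_point_offset is the distance from the TCP to the grasp point, in m); z points along the fingers, y is the line along which they close (so a half turn about z gives the same grasp; the last joint's range is limited). The gripper opens to 85 mm and grips with 20 to 120 N. Pads are 22 mm wide; open, the fingers measure 114 mm over their backs; the gripper's body (76 mm by 85 mm) begins 54 mm behind the grasp point. The pads swing forward as they close: fully open they stand 13 mm farther back than shut.
Start: joints at [-0.965, 0.359, 0.012, 0, -1.224, -0.288], TCP at [0.211, -0.641, 0.231] pointing down, gripper open.
Joint ranges: [-3.07, 3.07], [-1.43, 2.12], [-1.02, 1.25], [-3.03, 1.67], [-3.05, -0], [-3.03, 3.03]. Speed limits (rad/s): [2.39, 2.39, 3.01, 3.14, 3.14, 3.14].

INTERFACE

Orientations are given as a unit quaternion [w, x, y, z].
In Python, from bench import env gives the robot as it stands.
- The arm moves only by the tool play_rows, never from a script. Its argument "plan" is a list of rows, each an object with "xyz": the shift along the tool's x, y, z as a fraction of full scale, a list of three; "dr": the turn, a rotation vector about the tool's x, y, z as a fraction of full scale, a list of three; "fingers": the gripper command: -1 is shut, 1 is fully open, values between are in proportion. A call has 1 to 12 rows; each row shifts and turns the commanded pose from where the row before left it, along the tool's axes as they then stand; what a row does not reach is not made up. Full scale, the value 1, is 0.025 m for a shift and 4 degrees for a turn. A row lasts 1/8 s, in which the tool goes at most 62.5 mm and 10.7 degrees, less where a joint would pass 70% of its speed; a pose out of reach is approached as far as the arm can. A call with a number of a shift or a turn outside -1 to 1 is refused whole. A call with a gripper value outside its range is refused whole. The fingers move at their own pace and stop on an object; "squeeze" is the grip in N (left out, the last holds). Time passes only in rows, so rows that do not move let the fingers close. It gives the time, the measured TCP pose, the force, the opening and the grip force at its end, in the units of the state.
- env.observe(): the state, without advancing time (a new reading comes with each control period).
- env.get_image(name): name is "side" or "top" or "wrist"; returns a dict with "img" (420x560x3 uint8, blue, green, red), "z_map" (420x560 float32, m along the optical axis (not along the pixel's ray), 0 where there is no reading), "mtx" (3x3 intrinsics, pixels), "R" (3x3) and "t" (3): a world point X has camera coordinates R X + t. Camera axes: x right, y down, z forward; pixel columns grow to the right and rows downward; lengths in m; the calibration is good to about 2 mm. A picture is of the moment at which its call begins.
- env.hand_in(): hands the job in; it is judged then, once.
The state is a dict: "time": time; "joint_positions": joint angles; "joint_vel": joint speeds; "joint_efforts": joint torques, N m; "tcp_pos": TCP position; "orientation": TCP orientation; "ft_force": force on the tool from outside, world axes, zero at the start; "ft_torque": the same for the moment, N m; "finger_gap": opening from 0.0 (shut) to 1.0 (fully open); "gripper_force": force on a finger pad.
Only numpy, scipy, OpenCV 4.12 (cv2) and the standard library are available. Lean on these libraries where they do the work, as an engineer would, in place of code of your own. Each camera call takes 0.05 s, during which the arm holds its last target. There are 200 camera calls.

TASK

Take the rinsed blue cup out of the drain cradle, turn it upside down and put it over the empty drying post. Lower it in the grip until its rim is down at the stand's base, rather than dropping it, and leave it standing there with its rim flat on the base. Leave the green cup and everything else where it is.

Things in the scene. Friction and masses are not known exactly. Their poses are not given: they have to be found in the camera images.
- blue_cup: Blue plastic tumbler to be hung up: straight cylinder, outside diameter 58 mm, 105 mm long, walls 3.5 mm, bottom 5 mm, about 60 g. Origin: centre of the outside of its closed bottom; its z axis runs along the cup from the bottom to the open mouth. It starts lying in the drain cradle, mouth towards the robot's right (-y, within about 20 degrees) and 15 degrees downhill.
- blue_cup_mouth (a point): Centre of the blue cup's open mouth, in the plane of the rim (105 mm from its origin along its z).
- drain_cradle: Fixed wire cradle in which the blue cup lies: white base 140 x 64 x 6 mm with two 8 mm steel rods 30 mm apart, sloping 15 degrees down along its +x (about towards the robot's right), lower ends bent up 14 mm as a stop. Origin: centre of its underside, z up. The cup's axis lies in its x-z plane; at the cup's middle the axis is about 64 mm above the cabinet top.
- free_stand: Fixed drying stand without a cup: white round base 90 mm across and 10 mm thick, with an upright steel post 18 mm in diameter (a 28 mm wide cone in its lowest 10 mm, rounded tip). Origin: on the post's axis at the underside, on the cabinet top; z up.
- free_post_foot (a point): On the free stand's post axis at the top face of the base, 10 mm above the cabinet top; the inverted cup's rim rests at this height.
- free_post_tip (a point): Top of the free stand's post, 90 mm above the cabinet top.
- full_stand: Second, identical drying stand, already taken by the green cup. Origin as for the free stand. (A wall stands close behind the cabinet, about 0.13 to 0.2 m beyond the stands; mind the wrist.)
- green_cup: Green tumbler of the same size as the blue one, upside down on the full stand; leave it alone. Origin: centre of the outside of its closed bottom (now uppermost, 115 mm above the cabinet top); z points to its mouth (down).
- pump_bottle: White pump bottle, 187 mm tall; a bystander, to be left alone. Origin: centre of its underside.
- paste_tube: White squeeze tube with a blue cap lying flat, 40 x 124 x 24 mm; a bystander, to be left alone. Origin: centre of its underside.
- carton_1: Small printed carton, 35 x 92 x 71 mm; a bystander, to be left alone. Origin: centre of its underside.
- carton_2: Small printed carton, 32 x 90 x 77 mm; a bystander, to be left alone. Origin: centre of its underside.
- alcohol_bottle: Small white bottle with a blue cap, 41 mm across, 92 mm tall; a bystander, to be left alone. Origin: centre of its underside.
- tape_roll: White roll of tape lying flat, 50 mm across, 26 mm tall; a bystander, to be left alone. Origin: centre of its underside.
- gauze_pack: Flat white packet, 59 x 83 x 12 mm; a bystander, to be left alone. Origin: centre of its underside.

How it is judged:
On the way:
1. the blue cup, upside down and still held by the fingers, is lowered over the free post until its mouth is within 25 mm of the base (at most 20 degrees from upright) (angle between blue_cup's own z axis and vertical above 2.79 rad and horizontal distance between blue_cup_mouth and free_post_foot below 0.02 m and z of blue_cup_mouth in the frame of free_post_foot below 0.025 m and contact force between the fingers and blue_cup above 0.3 N), for 0.1 s.
At the end, for the whole second after the job is handed in: The blue cup is upside down over the free post (within 10 degrees of vertical, mouth centre within 20 mm of the post's axis), its rim resting on the base (within 6 mm), released and at rest (angle between blue_cup's own z axis and vertical above 2.97 rad and horizontal distance between blue_cup_mouth and free_post_foot below 0.02 m and z of blue_cup_mouth in the frame of free_post_foot between -0.006 and 0.006 m and linear speed of blue_cup below 0.02 m/s and angular speed of blue_cup below 0.2 rad/s); the robot touches nothing.
It fails at once if the green cup is moved more than 20 mm or tipped (distance of green_cup from where it was at the start of the episode above 0.02 m or angle between green_cup's own z axis and vertical below 2.8 rad).
It fails at once if another thing on the cabinet is moved more than 30 mm (distance of any of pump_bottle, paste_tube, carton_1, carton_2, alcohol_bottle, tape_roll, gauze_pack from where it was at the start of the episode above 0.03 m).
It also fails if it takes over 38 s, if anything falls off the work surface, if the arm or the gripper's body presses on something with over 40 N, if the wrist force passes 120 N, or if a joint passes its speed limit or range.

## Working session

There is one attempt and no reset: what is moved stays moved. The work goes in short steps, Python scripts to look and compute and a tool call to move; the robot and the scene stay as the last step left them, time stands still between calls to the robot, and variables do not carry over. Pictures are saved under pics/ and viewed, at most 10 in all, crops included, and the job is handed in when it is done.

Besides the shell and the picture viewer there is one more tool, called by a JSON object that holds its "op" and its "data". play_rows: Moves the arm, as the interface text tells. Shift numbers are shares of 0.025 m and turn numbers shares of 4 degrees, none past 1 either way. Its arguments: {"type":"object","properties":{"plan":{"type":"array"},"squeeze":{"type":"number"}},"required":["plan"]}

```bash
mkdir -p pics; cat > h.py <<'E'
import numpy as np, cv2
from bench import env
from scipy.spatial.transform import Rotation as Ro
def rot(q): return Ro.from_quat([q[1],q[2],q[3],q[0]]).as_matrix()
def cloud(d):
    z=d["z_map"]; h,w=z.shape; u,v=np.meshgrid(np.arange(w),np.arange(h))
    p=np.stack([u,v,np.ones_like(u)],-1)@np.linalg.inv(d["mtx"]).T*z[...,None]
    return (p-d["t"])@d["R"]
def proj(d,X):
    c=d["R"]@np.array(X)+d["t"]; p=d["mtx"]@c; return p[:2]/p[2]
E
python3 - <<'E'
from h import *
for n in("side","top"):
    d=env.get_image(n); cv2.imwrite(f"pics/{n}.png",d["img"]); np.savez(f"{n}.npz",**d)
    print(n,"cam",-d["R"].T@d["t"],"axis",d["R"][2])
    P=cloud(d);hsv=cv2.cvtColor(d["img"],cv2.COLOR_BGR2HSV)
    for c,lo,hi in(("blue",(95,90,40),(130,255,255)),("green",(40,70,40),(85,255,255))):
        m=cv2.inRange(hsv,lo,hi); k,l,s,ce=cv2.connectedComponentsWithStats(m)
        for i in range(1,k):
            if s[i,4]>80:
                q=P[(l==i)&(d["z_map"]>0)]
                print(c,s[i],np.percentile(q,[2,50,98],axis=0).round(3).tolist() if len(q) else None)
print(env.observe())
E
```

```text
side cam [ 0.30916311 -0.60062755  0.41311096] axis [ 0.30889706  0.88192424 -0.35607898]
blue [ 212  219   49   52 1431] [[0.436, 0.057, 0.03], [0.466, 0.094, 0.079], [0.507, 0.149, 0.104]]
blue [314 268  13  14 137] [[0.556, -0.095, 0.077], [0.564, -0.091, 0.089], [0.574, -0.078, 0.092]]
green [ 268  197   25   51 1118] [[0.573, 0.172, 0.013], [0.593, 0.179, 0.073], [0.622, 0.217, 0.115]]
top cam [0.43865696 0.15197654 1.0062455 ] axis [ 0.14311134 -0.00897176 -0.98966593]
blue [396 209  11  11  99] [[0.556, -0.091, 0.089], [0.566, -0.08, 0.092], [0.576, -0.071, 0.095]]
blue [ 274  241   58   40 1540] [[0.438, 0.062, 0.064], [0.471, 0.115, 0.089], [0.505, 0.168, 0.106]]
green [245 179  30  35 711] [[0.574, 0.178, 0.029], [0.598, 0.203, 0.115], [0.626, 0.229, 0.119]]
{'time': 0.1, 'joint_positions': array([-9.64904124e-01,  3.59271852e-01,  1.11558348e-02, -2.79842970e-04,
       -1.22408929e+00, -2.88113440e-01]), 'joint_vel': array([-1.47659564e-03, -1.34804234e-03,  3.11325444e-03,  5.51510900e-04,
       -2.13457481e-05,  2.25964339e-04]), 'joint_efforts': array([-1.18739186e-03, -5.84763372e+01,  2.94111872e+01,  6.95460901e+00,
       -3.17037848e-03, -4.66987046e-06]), 'tcp_pos': array([ 0.21075258, -0.64081112,  0.23049294]), 'orientation': array([-1.85889629e-04, -1.58174596e-01,  9.87410899e-01,  6.92139519e-04]), 'ft_force': array([-0.49356896, -0.17948431, -0.59568705]), 'ft_torque': array([-0.02419133,  0.01697838,  0.02310457]), 'gripper_force': 0.0, 'finger_gap': 0.9989125751373801}
```

View pics/side.png

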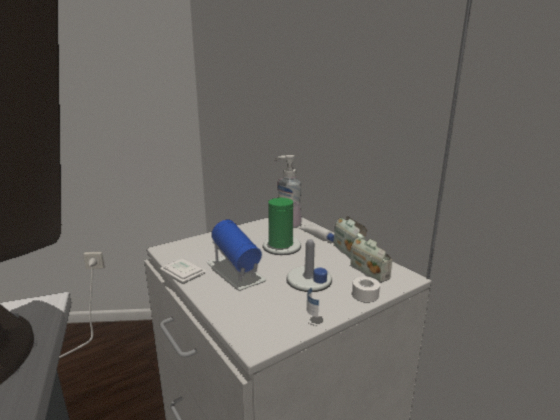

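View pics/top.png

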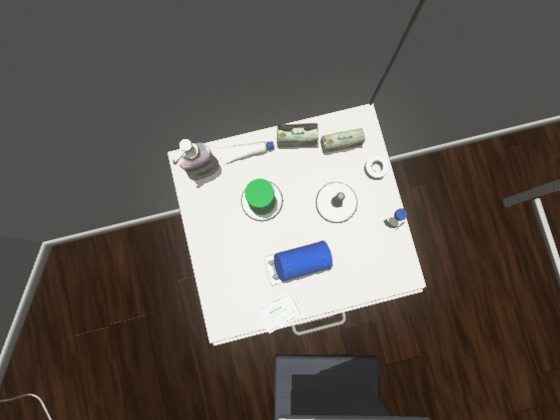

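The top view shows the blue cup at (303,261), the free stand at (337,202) and the green cup at (260,196). The alcohol bottle is right of the free stand at (398,217). In the side view the post tip is near (310,242). Next I'll fit the cup axis and the stand.

```bash
python3 - <<'E'
from h import *
from scipy.optimize import least_squares
Q=[]; 
for n in("side","top"):
    d=dict(np.load(f"{n}.npz")); P=cloud(d); hsv=cv2.cvtColor(d["img"],cv2.COLOR_BGR2HSV)
    m=cv2.inRange(hsv,(95,90,40),(130,255,255)); k,l,s,_=cv2.connectedComponentsWithStats(m)
    i=1+np.argmax(s[1:,4]); mm=cv2.erode((l==i).astype(np.uint8),np.ones((3,3)))>0
    q=P[mm&(d["z_map"]>0)]; Q.append(q)
    # stand: points of base top
    g=(np.abs(P[...,2]-.01)<.004)&(np.hypot(P[...,0]-.57,P[...,1]-.045)<.08)
    c=P[g]; print(n,"base",len(c),c.min(0),c.max(0))
    t=(P[...,2]>.03)&(P[...,2]<.1)&(np.hypot(P[...,0]-.57,P[...,1]-.045)<.05)
    c=P[t]; print(n,"post",len(c),np.percentile(c,[2,50,98],axis=0).round(3).tolist() if len(c) else 0)
    # plane-ray check via contour of base in top
    if n=="top":
        print("stand px ray:",end="")
        K=np.linalg.inv(d["mtx"]);o=-d["R"].T@d["t"]
        for px,z in(((337,202),.01),((340,196),.088)):
            r=d["R"].T@K@np.array([*px,1]);print(o+r*(z-o[2])/r[2])
def f(p,q):
    a=np.array([np.sin(p[2])*np.cos(p[3]),-np.cos(p[2])*np.cos(p[3]),-np.sin(p[3])]);c=np.array([p[0],.11,p[1]])
    return np.linalg.norm(np.cross(q-c,a),axis=1)-.029,a,c
for q in(*Q,np.vstack(Q)):
    r=least_squares(lambda p:f(p,q)[0],[.47,.065,0,.26],loss="soft_l1",f_scale=.002)
    e,a,c=f(r.x,q);s=(q-c)@a
    print(r.x.round(4),np.degrees(r.x[2:]),"rms",e.std(),"s",np.percentile(s,[.5,99.5]),"bottom",c+a*np.percentile(s,.5),"mouth",c+a*np.percentile(s,99.5),"a",a)
E
```

```text
side base 531 [ 0.49402606 -0.00542105  0.00601792] [0.64583747 0.0874857  0.01349505]
side post 252 [[0.593, 0.028, 0.031], [0.599, 0.032, 0.061], [0.608, 0.041, 0.088]]
top base 1109 [ 0.5181959  -0.00334899  0.00600569] [0.64673129 0.08437501 0.0139535 ]
top post 99 [[0.594, 0.033, 0.035], [0.599, 0.042, 0.082], [0.61, 0.048, 0.09]]
stand px ray:[0.60162118 0.0386499  0.01      ]
[0.60122167 0.04145543 0.088     ]
[0.472  0.0645 0.2677 0.2529] [15.33672095 14.48971234] rms 0.0014506870841432627 s [-0.04895086  0.04934131] bottom [0.45948563 0.15570607 0.07673593] mouth [0.48465613 0.06392936 0.05214262] a [ 0.2560784  -0.93371341 -0.25020617]
[0.4734 0.0645 0.289  0.2619] [16.55738205 15.00417706] rms 0.0041771051865821755 s [-0.05780222  0.04283618] bottom [0.45749171 0.1635165  0.07943197] mouth [0.48519342 0.07033989 0.05337775] a [ 0.27525978 -0.92585544 -0.25888946]
[0.4726 0.0646 0.2717 0.2572] [15.56808804 14.73501954] rms 0.003209591603945951 s [-0.0575825   0.04878893] bottom [0.45766186 0.16364566 0.07926468] mouth [0.4852713  0.06454671 0.0522092 ] a [ 0.25955686 -0.93163124 -0.2543491 ]
```

```bash
cat >> h.py <<'E'
def frame(z,y):
    z=np.array(z,float);z/=np.linalg.norm(z);y=np.array(y,float);y-=z*(y@z);y/=np.linalg.norm(y)
    return np.stack([np.cross(y,z),y,z],1)
def roll(p,R,d,w,n):
    out=[]
    for _ in range(n):
        p=p+R@(np.array(d)*.025);R=R@Ro.from_rotvec(np.radians(4)*np.array(w)).as_matrix();out.append(p)
    return p,R,np.array(out)
def plan(p1,R1,n,p=None,R=None,r=.01):
    from scipy.optimize import least_squares
    s=env.observe(); p=s["tcp_pos"] if p is None else p; R=rot(s["orientation"]) if R is None else R
    w=Ro.from_matrix(R.T@R1).as_rotvec()/n/np.radians(4); w=np.round(w/r)*r
    d=least_squares(lambda d:roll(p,R,d,w,n)[0]-p1,[0,0,0]).x/1; d=np.round(d/r)*r
    pe,Re,o=roll(p,R,d,w,n)
    print("n",n,"xyz",d.round(3).tolist(),"dr",w.round(3).tolist(),"end",pe.round(4),"err mm",((pe-p1)*1e3).round(1),"ang",np.degrees(Ro.from_matrix(Re.T@R1).magnitude()).round(2)); print(o[::max(1,n//4)].round(3).tolist())
    return pe,Re
a=np.array([.26,-.9316,-.2543]);a/=np.linalg.norm(a);bot=np.array([.4577,.1635,.0793])
h=np.array([a[0],a[1],0]);h/=np.linalg.norm(h)
zg=h*np.cos(np.radians(60))-np.array([0,0,np.sin(np.radians(60))]); Rg=frame(zg,[h[1],-h[0],0])
pg=bot+.032*a+.019*zg
post=np.array([.6015,.041,0])
E
python3 - <<'E'
from h import *
print(pg,Rg)
p=pg-.12*zg
plan(p,Rg,36)
plan(p,Rg,40)
E
```

```text
[0.46857315 0.12454067 0.05470852] [[ 2.32802189e-01 -9.63191321e-01  1.34408407e-01]
 [-8.34148153e-01 -2.68816813e-01 -4.81595660e-01]
 [ 5.00000000e-01 -1.58281801e-19 -8.66025404e-01]]
n 36 xyz [-1.02, 0.25, -0.2] dr [0.16, 0.17, -0.59] end [0.4527 0.1847 0.1554] err mm [ 0.2  2.3 -3.2] ang 0.54
[[0.233, -0.627, 0.235], [0.404, -0.462, 0.263], [0.503, -0.245, 0.255], [0.516, -0.01, 0.215]]
n 40 xyz [-0.91, 0.22, -0.18] dr [0.14, 0.15, -0.53] end [0.4528 0.178  0.1629] err mm [ 0.3 -4.4  4.3] ang 0.62
[[0.231, -0.628, 0.235], [0.401, -0.466, 0.263], [0.501, -0.251, 0.258], [0.515, -0.018, 0.22]]
```

{"op": "play_rows", "data": {"plan": [{"xyz": [-0.9,0.22,-0.2],"dr": [0.14,0.15,-0.53],"fingers": 1},{"xyz": [-0.9,0.22,-0.2],"dr": [0.14,0.15,-0.53],"fingers": 1},{"xyz": [-0.9,0.22,-0.2],"dr": [0.14,0.15,-0.53],"fingers": 1},{"xyz": [-0.9,0.22,-0.2],"dr": [0.14,0.15,-0.53],"fingers": 1},{"xyz": [-0.9,0.22,-0.2],"dr": [0.14,0.15,-0.53],"fingers": 1},{"xyz": [-0.9,0.22,-0.2],"dr": [0.14,0.15,-0.53],"fingers": 1},{"xyz": [-0.9,0.22,-0.2],"dr": [0.14,0.15,-0.53],"fingers": 1},{"xyz": [-0.9,0.22,-0.2],"dr": [0.14,0.15,-0.53],"fingers": 1},{"xyz": [-0.9,0.22,-0.2],"dr": [0.14,0.15,-0.53],"fingers": 1},{"xyz": [-0.9,0.22,-0.2],"dr": [0.14,0.15,-0.53],"fingers": 1},{"xyz": [-0.9,0.22,-0.2],"dr": [0.14,0.15,-0.53],"fingers": 1},{"xyz": [-0.9,0.22,-0.2],"dr": [0.14,0.15,-0.53],"fingers": 1}], "squeeze": 30}}

```text
time: 1.6
tcp_pos: [0.412, -0.4469, 0.2704]
orientation: [-0.053, -0.371, 0.925, -0.067]
ft_force: [0.1, 0.9, 1.2]
finger_gap: 1.0
gripper_force: 0.0
```

{"op": "play_rows", "data": {"plan": [{"xyz": [-0.9,0.22,-0.2],"dr": [0.14,0.15,-0.53],"fingers": 1},{"xyz": [-0.9,0.22,-0.2],"dr": [0.14,0.15,-0.53],"fingers": 1},{"xyz": [-0.9,0.22,-0.2],"dr": [0.14,0.15,-0.53],"fingers": 1},{"xyz": [-0.9,0.22,-0.2],"dr": [0.14,0.15,-0.53],"fingers": 1},{"xyz": [-0.9,0.22,-0.2],"dr": [0.14,0.15,-0.53],"fingers": 1},{"xyz": [-0.9,0.22,-0.2],"dr": [0.14,0.15,-0.53],"fingers": 1},{"xyz": [-0.9,0.22,-0.2],"dr": [0.14,0.15,-0.53],"fingers": 1},{"xyz": [-0.9,0.22,-0.2],"dr": [0.14,0.15,-0.53],"fingers": 1},{"xyz": [-0.9,0.22,-0.2],"dr": [0.14,0.15,-0.53],"fingers": 1},{"xyz": [-0.9,0.22,-0.2],"dr": [0.14,0.15,-0.53],"fingers": 1},{"xyz": [-0.9,0.22,-0.2],"dr": [0.14,0.15,-0.53],"fingers": 1},{"xyz": [-0.9,0.22,-0.2],"dr": [0.14,0.15,-0.53],"fingers": 1}]}}

```text
time: 3.1
tcp_pos: [0.5104, -0.1832, 0.2622]
orientation: [-0.102, -0.563, 0.81, -0.131]
ft_force: [-0.5, -0.2, 0.5]
finger_gap: 1.001
gripper_force: 0.0
```

```bash
python3 - <<'E'
from h import *
s=env.observe();print(s["time"],s["joint_positions"].round(3),s["tcp_pos"])
plan(pg-.10*zg,Rg,16)
E
```

```text
3.1 [ 0.235  0.095 -0.446  0.35  -1.151 -0.754] [ 0.51036705 -0.18318846  0.26215565]
n 16 xyz [-0.94, 0.21, -0.1] dr [0.15, 0.15, -0.53] end [0.4545 0.1734 0.1405] err mm [-0.6  0.7 -0.8] ang 0.33
[[0.514, -0.16, 0.257], [0.517, -0.066, 0.232], [0.507, 0.025, 0.202], [0.482, 0.112, 0.168]]
```

{"op": "play_rows", "data": {"plan": [{"xyz": [-0.94,0.21,-0.1],"dr": [0.15,0.15,-0.53],"fingers": 1},{"xyz": [-0.94,0.21,-0.1],"dr": [0.15,0.15,-0.53],"fingers": 1},{"xyz": [-0.94,0.21,-0.1],"dr": [0.15,0.15,-0.53],"fingers": 1},{"xyz": [-0.94,0.21,-0.1],"dr": [0.15,0.15,-0.53],"fingers": 1},{"xyz": [-0.94,0.21,-0.1],"dr": [0.15,0.15,-0.53],"fingers": 1},{"xyz": [-0.94,0.21,-0.1],"dr": [0.15,0.15,-0.53],"fingers": 1},{"xyz": [-0.94,0.21,-0.1],"dr": [0.15,0.15,-0.53],"fingers": 1},{"xyz": [-0.94,0.21,-0.1],"dr": [0.15,0.15,-0.53],"fingers": 1}]}}

```text
time: 4.1
tcp_pos: [0.5109, 0.0024, 0.2098]
orientation: [-0.13, -0.674, 0.707, -0.171]
ft_force: [0.7, -0.3, -0.7]
finger_gap: 0.998
gripper_force: 0.0
```

{"op": "play_rows", "data": {"plan": [{"xyz": [-0.94,0.21,-0.1],"dr": [0.15,0.15,-0.53],"fingers": 1},{"xyz": [-0.94,0.21,-0.1],"dr": [0.15,0.15,-0.53],"fingers": 1},{"xyz": [-0.94,0.21,-0.1],"dr": [0.15,0.15,-0.53],"fingers": 1},{"xyz": [-0.94,0.21,-0.1],"dr": [0.15,0.15,-0.53],"fingers": 1},{"xyz": [-0.94,0.21,-0.1],"dr": [0.15,0.15,-0.53],"fingers": 1},{"xyz": [-0.94,0.21,-0.1],"dr": [0.15,0.15,-0.53],"fingers": 1},{"xyz": [-0.94,0.21,-0.1],"dr": [0.15,0.15,-0.53],"fingers": 1},{"xyz": [-0.94,0.21,-0.1],"dr": [0.15,0.15,-0.53],"fingers": 1},{"xyz": [0,0,0],"dr": [0,0,0],"fingers": 1}]}}

```text
time: 5.22
tcp_pos: [0.4546, 0.1735, 0.1402]
orientation: [0.155, 0.768, -0.585, 0.208]
ft_force: [0.2, -0.2, 0.6]
finger_gap: 0.996
gripper_force: 0.0
```

```bash
python3 - <<'E'
from h import *
s=env.observe();print(s["time"],s["joint_positions"].round(3),s["tcp_pos"])
d=env.get_image("wrist");img=d["img"].copy()
for X in(bot,bot+.105*a,pg): cv2.circle(img,tuple(int(v) for v in proj(d,X)),4,(0,0,255),1)
cv2.imwrite("pics/w1.png",img)
plan(pg,Rg,6)
E
```

```text
5.225 [ 1.053  0.267 -0.635  0.415 -1.091 -1.057] [0.45459575 0.17353943 0.1402125 ]
n 6 xyz [0.0, -0.0, 0.66] dr [-0.01, -0.0, -0.01] end [0.4682 0.1253 0.0549] err mm [-0.4  0.7  0.2] ang 0.13
[[0.457, 0.165, 0.126], [0.459, 0.157, 0.112], [0.462, 0.149, 0.098], [0.464, 0.141, 0.083], [0.466, 0.133, 0.069], [0.468, 0.125, 0.055]]
```

View pics/w1.png

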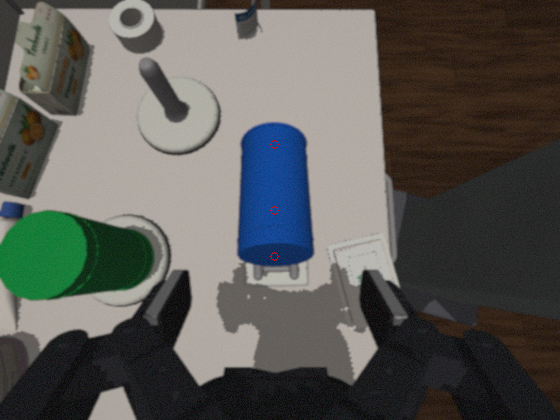

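The wrist view shows the predicted bottom and mouth marks at (274,256) and (274,145), both on the cup's centre line. The fingers straddle the cup. I'll go in and grip.

{"op": "play_rows", "data": {"plan": [{"xyz": [0,0,0.66],"dr": [0,0,0],"fingers": 1},{"xyz": [0,0,0.66],"dr": [0,0,0],"fingers": 1},{"xyz": [0,0,0.66],"dr": [0,0,0],"fingers": 1},{"xyz": [0,0,0.66],"dr": [0,0,0],"fingers": 1},{"xyz": [0,0,0.66],"dr": [0,0,0],"fingers": 1},{"xyz": [0,0,0.66],"dr": [0,0,0],"fingers": 1},{"xyz": [0,0,0],"dr": [0,0,0],"fingers": -1},{"xyz": [0,0,0],"dr": [0,0,0],"fingers": -1},{"xyz": [0,0,0],"dr": [0,0,0],"fingers": -1},{"xyz": [0,0,0],"dr": [0,0,0],"fingers": -1},{"xyz": [0,0,0],"dr": [0,0,0],"fingers": -1},{"xyz": [0,0,0],"dr": [0,0,0],"fingers": -1}], "squeeze": 30}}

```text
time: 6.78
tcp_pos: [0.4689, 0.1251, 0.0559]
orientation: [0.155, 0.768, -0.586, 0.208]
ft_force: [1.7, -2.8, 5.7]
finger_gap: 0.682
gripper_force: 32.3
```

```bash
python3 - <<'E'
from h import *
s=env.observe();print(s["time"],s["finger_gap"],s["gripper_force"],s["ft_force"],s["tcp_pos"])
d=env.get_image("wrist");cv2.imwrite("pics/w2.png",d["img"])
# lift in world z by 0.12 in tool axes, then pitch
R=rot(s["orientation"]);p=s["tcp_pos"]
q,Rq=plan(p+[0.0,0,.13],R,6)
# final tool frames: candidates of azimuth of tool
B=R.T@a; print("cup axis in tool",B,"cup bottom in tool",R.T@(bot-p))
for az in(0,30,60,90):
    t=np.radians(az);z=np.array([np.cos(t),np.sin(t),-1]); Rf=frame(z,[-np.sin(t),np.cos(t),0])
    print(az,"pitch err of cup axis",Rf@B)
    w=Ro.from_matrix(Rq.T@Rf).as_rotvec();print(np.degrees(w))
    Rf=frame(z,[np.sin(t),-np.cos(t),0]);print("  alt",np.degrees(Ro.from_matrix(Rq.T@Rf).as_rotvec()),Rf@B)
E
```

```text
6.775 0.6821511463523733 32.262534499168396 [ 1.71768826 -2.81905912  5.6803544 ] [0.46891439 0.12509138 0.0558522 ]
n 6 xyz [0.43, -0.01, -0.75] dr [0.0, -0.0, -0.0] end [0.4694 0.1257 0.1855] err mm [ 0.5  0.6 -0.3] ang 0.01
[[0.469, 0.125, 0.077], [0.469, 0.125, 0.099], [0.469, 0.125, 0.121], [0.469, 0.126, 0.142], [0.469, 0.126, 0.164], [0.469, 0.126, 0.186]]
cup axis in tool [ 0.70979543 -0.00240217  0.70440377] cup bottom in tool [-0.02288686  0.00049726 -0.04033272]
0 pitch err of cup axis [-0.00381248 -0.00240217 -0.99998985]
[ 14.18979873 -51.30487056 110.13550924]
  alt [ 45.3423581   12.54069893 -59.52555415] [0.99998985 0.00240217 0.00381248]
30 pitch err of cup axis [-0.00210062 -0.00398658 -0.99998985]
[ 10.12403018 -63.09483332  79.59412678]
  alt [ 63.67481128  10.21709191 -83.3090013 ] [0.86481553 0.50207526 0.00381248]
60 pitch err of cup axis [ 1.74099193e-04 -4.50278918e-03 -9.99989847e-01]
[  5.97076085 -70.72450615  48.22624543]
  alt [  81.99273302    6.92205611 -107.03628682] [0.49791458 0.8672177  0.00381248]
90 pitch err of cup axis [ 0.00240217 -0.00381248 -0.99998985]
[  1.77764963 -74.52799141  16.40797626]
  alt [ 100.27834947    2.39184992 -130.67415532] [-0.00240217  0.99998985  0.00381248]
```

View pics/w2.png

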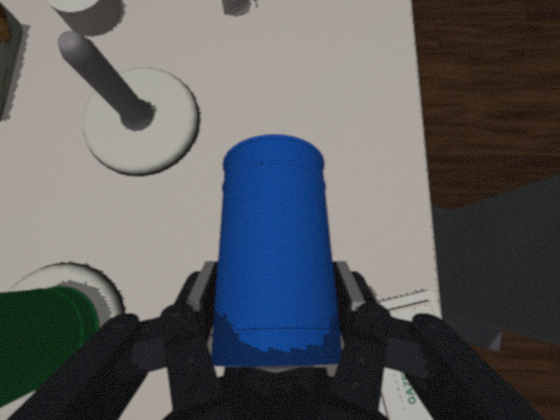

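Grip is confirmed: the gap is 0.682 × 85 = 58 mm, and the cup sits centred between the fingers with its rim at (274,140). I'll lift it, then work out which final azimuth the arm can reach.

{"op": "play_rows", "data": {"plan": [{"xyz": [0.43,0,-0.75],"dr": [0,0,0],"fingers": -1},{"xyz": [0.43,0,-0.75],"dr": [0,0,0],"fingers": -1},{"xyz": [0.43,0,-0.75],"dr": [0,0,0],"fingers": -1},{"xyz": [0.43,0,-0.75],"dr": [0,0,0],"fingers": -1},{"xyz": [0.43,0,-0.75],"dr": [0,0,0],"fingers": -1},{"xyz": [0.43,0,-0.75],"dr": [0,0,0],"fingers": -1},{"xyz": [0,0,0],"dr": [0,0,0],"fingers": -1}]}}

```text
time: 7.7
tcp_pos: [0.4684, 0.1267, 0.1858]
orientation: [0.153, 0.768, -0.586, 0.207]
ft_force: [0.5, 0.1, -1.8]
finger_gap: 0.684
gripper_force: 32.4
```

```bash
cat > k.py <<'E'
from h import *
from scipy.optimize import least_squares
import itertools
def E(ax,t): return Ro.from_euler(ax,t).as_matrix()
s=env.observe()
J=np.array([[-.9649,.35927,.01116,-.00028,-1.22409,-.28811],[.235,.095,-.446,.35,-1.151,-.754],[1.053,.267,-.635,.415,-1.091,-1.057],s["joint_positions"]])
T=np.array([[.21075,-.64081,.23049],[.51036705,-.18318846,.26215565],[.45459575,.17353943,.1402125],s["tcp_pos"]])
Q=[rot(np.array(q)/np.linalg.norm(q)) for q in([-.000186,-.158175,.987411,.000692],[-.102,-.563,.81,-.131],[.155,.768,-.585,.208],s["orientation"])]
def Rk(j,s4,s6): return E('z',j[0])@E('y',j[1]-j[2])@E('x',s4*j[3])@E('y',-j[4])@E('x',s6*j[5])
best=None
for s4,s6 in itertools.product((1,-1),(1,-1)):
    C=[Rk(j,s4,s6).T@q for j,q in zip(J,Q)]
    e=[np.degrees(Ro.from_matrix(C[0].T@c).magnitude()) for c in C]
    if best is None or max(e)<best[0]: best=(max(e),s4,s6,C[0])
err,S4,S6,C=best
def fk(j,l):
    R=Rk(j,S4,S6)@C
    p=E('z',j[0])@(np.array([l[0],l[1],l[2]])+E('y',j[1])@[0,0,l[3]]+E('y',j[1]-j[2])@[l[4],0,l[5]])+R[:,2]*l[6]+np.array([l[7],l[8],0])
    return p,R
r=least_squares(lambda l:np.r_[np.concatenate([fk(j,l)[0]-t for j,t in zip(J,T)]),1e-3*(l-[0,0,.3,.4,.4,0,.25,0,0])],[0,0,.3,.4,.4,0,.25,0,0])
L=r.x
lo=np.array([-3.07,-1.43,-1.02,-3.03,-3.05,-3.03]);hi=np.array([3.07,2.12,1.25,1.67,0,3.03])
def ik(p,R,j0):
    f=lambda j:np.r_[fk(j,L)[0]-p,.3*Ro.from_matrix(fk(j,L)[1].T@R).as_rotvec()]
    r=least_squares(f,np.clip(j0,lo+.02,hi-.02),bounds=(lo,hi)); return r.x,np.abs(r.fun).max()
E
python3 - <<'E'
from k import *
print(s["time"],s["tcp_pos"],s["finger_gap"],s["gripper_force"],s["joint_positions"].round(3))
print("ori err",err,S4,S6,"L",L.round(3),[((fk(j,L)[0]-t)*1e3).round(1).tolist() for j,t in zip(J,T)])
tb=np.array([-.0229,0,-.0403])
for az in(0,30,60,90):
    t=np.radians(az);Rf=frame([np.cos(t),np.sin(t),-1],[-np.sin(t),np.cos(t),0])
    for z in(.115,.23):
        p=post+[0,0,z]-Rf@tb; print(az,z,p.round(3),[x.round(2).tolist() if hasattr(x,'round') else x for x in ik(p,Rf,J[3])])
E
```

```text
7.7 [0.46838297 0.12673193 0.1858332 ] 0.6840864212579533 32.4026919901371 [ 0.976  0.181 -0.63   0.433 -1.148 -0.968]
ori err 0.06836726866135658 -1 -1 L [ 0.127 -0.133  0.712  0.643  0.475  0.157  1.057 -0.164  0.134] [[1.4, -0.9, 11.9], [-4.1, 0.7, -19.2], [-4.9, 6.0, 1.9], [7.5, -5.8, 5.3]]
0 0.115 [0.614 0.041 0.07 ] [[-0.4, -0.06, -1.02, -0.83, -0.45, -0.37], 0.11]
0 0.23 [0.614 0.041 0.185] [[-0.16, -0.42, -1.02, -0.3, -0.54, -1.15], 0.1]
30 0.115 [0.612 0.047 0.07 ] [[-1.01, 0.49, -1.02, -1.35, -0.8, 1.35], 0.04]
30 0.23 [0.612 0.047 0.185] [[-0.99, 0.2, -1.02, -1.16, -0.85, 0.99], 0.03]
60 0.115 [0.608 0.052 0.07 ] [[-0.91, 0.66, -0.59, -0.94, -0.94, 1.2], 0.0]
60 0.23 [0.608 0.052 0.185] [[-0.91, 0.52, -0.53, -0.84, -1.07, 1.02], 0.0]
90 0.115 [0.602 0.053 0.07 ] [[-0.71, 1.02, 0.22, -0.58, -1.38, 1.0], 0.0]
90 0.23 [0.602 0.053 0.185] [[-0.71, 0.94, 0.29, -0.57, -1.51, 0.92], 0.0]
```

```bash
python3 - <<'E'
import re
t=open('k.py').read()
t=t.replace("+R[:,2]*l[6]+np.array([l[7],l[8],0])","+E('z',j[0])@E('y',j[1]-j[2])@E('x',S4*j[3])@[0,l[7],l[8]]+R[:,2]*l[6]")
t=t.replace("1e-3*(l-[0,0,.3,.4,.4,0,.25,0,0])],[0,0,.3,.4,.4,0,.25,0,0])","1e-4*(l-[0,-.19,.2,.4,.35,0,.3,0,0])],[0,-.19,.2,.4,.35,0,.3,0,0])")
open('k.py','w').write(t)
E
python3 - <<'E'
from k import *
print("L",L.round(3),[((fk(j,L)[0]-t)*1e3).round(1).tolist() for j,t in zip(J,T)])
tb=np.array([-.0229,0,-.0403])
for az in(0,30,60,90):
    t=np.radians(az);Rf=frame([np.cos(t),np.sin(t),-1],[-np.sin(t),np.cos(t),0])
    for z in(.115,.23):
        p=post+[0,0,z]-Rf@tb; print(az,z,p.round(3),[x.round(2).tolist() if hasattr(x,'round') else x for x in ik(p,Rf,J[3])])
E
```

```text
L [ 0.001 -0.001  0.198  0.601  0.464  0.     0.37  -0.191 -0.002] [[0.0, 0.0, -0.0], [0.0, -0.0, 0.0], [-0.0, 0.0, 0.1], [-0.0, -0.0, -0.1]]
0 0.115 [0.614 0.041 0.07 ] [[-0.09, 0.24, -0.56, -1.97, -0.06, 0.46], 0.0]
0 0.23 [0.614 0.041 0.185] [[0.19, -0.01, -0.98, 1.31, -0.08, -3.03], 0.06]
30 0.115 [0.612 0.047 0.07 ] [[-0.06, 0.28, -0.45, -1.24, -0.42, 0.08], 0.0]
30 0.23 [0.612 0.047 0.185] [[0.14, 0.06, -0.47, -0.77, -0.39, -0.57], 0.0]
60 0.115 [0.608 0.052 0.07 ] [[-0.16, 0.41, -0.27, -1.03, -0.88, 0.32], 0.0]
60 0.23 [0.608 0.052 0.185] [[-0.12, 0.23, -0.21, -0.9, -0.98, 0.06], 0.0]
90 0.115 [0.602 0.053 0.07 ] [[-0.13, 0.56, -0.04, -0.83, -1.25, 0.52], 0.0]
90 0.23 [0.602 0.053 0.185] [[-0.12, 0.42, 0.03, -0.8, -1.39, 0.36], 0.0]
```

```bash
python3 - <<'E'
from k import *
tb=np.array([-.0229,0,-.0403]);t=np.radians(60);Rf=frame([np.cos(t),np.sin(t),-1],[-np.sin(t),np.cos(t),0])
p1=post+[0,0,.24]-Rf@tb
n=24; p,R=s["tcp_pos"],rot(s["orientation"])
plan(p1,Rf,n)
w=Ro.from_matrix(R.T@Rf).as_rotvec()/n/np.radians(4)
d=least_squares(lambda d:roll(p,R,d,w,n)[0]-p1,[0,0,0]).x
j=s["joint_positions"];B=np.array([.7071,0,.7071]);mx=0
for i in range(n):
    p,R,_=roll(p,R,d,w,1);j2,e=ik(p,R,j);mx=max(mx,np.abs(j2-j).max()*8);j=j2
    if i%3==2: print(i,(p+R@tb).round(3),(p+R@(tb+.105*B)).round(3),j.round(2),round(e,4))
print("max joint speed",mx)
E
```

```text
n 24 xyz [0.11, -0.25, -0.0] dr [0.06, -0.73, 0.5] end [0.6073 0.0512 0.1936] err mm [-0.3 -0.4 -1.7] ang 0.48
[[0.475, 0.126, 0.187], [0.514, 0.117, 0.195], [0.55, 0.099, 0.2], [0.583, 0.075, 0.2]]
2 [0.48  0.159 0.22 ] [0.5   0.065 0.177] [ 0.88  0.14 -0.58  0.36 -1.07 -0.92] 0.0
5 [0.502 0.149 0.229] [0.515 0.063 0.172] [ 0.77  0.11 -0.54  0.27 -0.99 -0.85] 0.0
8 [0.522 0.137 0.237] [0.53  0.06  0.166] [ 0.65  0.09 -0.49  0.14 -0.92 -0.76] 0.0
11 [0.541 0.121 0.243] [0.544 0.056 0.161] [ 0.52  0.08 -0.43 -0.03 -0.87 -0.63] 0.0
14 [0.559 0.103 0.247] [0.559 0.053 0.155] [ 0.38  0.1  -0.36 -0.23 -0.85 -0.47] 0.0
17 [0.575 0.083 0.248] [0.573 0.049 0.148] [ 0.22  0.12 -0.29 -0.45 -0.87 -0.29] 0.0
20 [0.589 0.062 0.245] [0.588 0.045 0.142] [ 0.05  0.17 -0.24 -0.68 -0.92 -0.11] 0.0
23 [0.601 0.041 0.24 ] [0.601 0.041 0.135] [-0.11  0.22 -0.2  -0.89 -0.99  0.04] 0.0
max joint speed 0.6055672919106372
```

Clean path: it is continuous, slow and clear of everything.

{"op": "play_rows", "data": {"plan": [{"xyz": [0.11,-0.25,0],"dr": [0.06,-0.73,0.5],"fingers": -1},{"xyz": [0.11,-0.25,0],"dr": [0.06,-0.73,0.5],"fingers": -1},{"xyz": [0.11,-0.25,0],"dr": [0.06,-0.73,0.5],"fingers": -1},{"xyz": [0.11,-0.25,0],"dr": [0.06,-0.73,0.5],"fingers": -1},{"xyz": [0.11,-0.25,0],"dr": [0.06,-0.73,0.5],"fingers": -1},{"xyz": [0.11,-0.25,0],"dr": [0.06,-0.73,0.5],"fingers": -1},{"xyz": [0.11,-0.25,0],"dr": [0.06,-0.73,0.5],"fingers": -1},{"xyz": [0.11,-0.25,0],"dr": [0.06,-0.73,0.5],"fingers": -1},{"xyz": [0.11,-0.25,0],"dr": [0.06,-0.73,0.5],"fingers": -1},{"xyz": [0.11,-0.25,0],"dr": [0.06,-0.73,0.5],"fingers": -1},{"xyz": [0.11,-0.25,0],"dr": [0.06,-0.73,0.5],"fingers": -1},{"xyz": [0.11,-0.25,0],"dr": [0.06,-0.73,0.5],"fingers": -1}]}}

```text
time: 9.2
tcp_pos: [0.5446, 0.1007, 0.1991]
orientation: [0.094, -0.66, 0.745, -0.009]
ft_force: [-0.1, 0.0, -0.8]
finger_gap: 0.684
gripper_force: 32.4
```

{"op": "play_rows", "data": {"plan": [{"xyz": [0.11,-0.25,0],"dr": [0.06,-0.73,0.5],"fingers": -1},{"xyz": [0.11,-0.25,0],"dr": [0.06,-0.73,0.5],"fingers": -1},{"xyz": [0.11,-0.25,0],"dr": [0.06,-0.73,0.5],"fingers": -1},{"xyz": [0.11,-0.25,0],"dr": [0.06,-0.73,0.5],"fingers": -1},{"xyz": [0.11,-0.25,0],"dr": [0.06,-0.73,0.5],"fingers": -1},{"xyz": [0.11,-0.25,0],"dr": [0.06,-0.73,0.5],"fingers": -1},{"xyz": [0.11,-0.25,0],"dr": [0.06,-0.73,0.5],"fingers": -1},{"xyz": [0.11,-0.25,0],"dr": [0.06,-0.73,0.5],"fingers": -1},{"xyz": [0.11,-0.25,0],"dr": [0.06,-0.73,0.5],"fingers": -1},{"xyz": [0.11,-0.25,0],"dr": [0.06,-0.73,0.5],"fingers": -1},{"xyz": [0.11,-0.25,0],"dr": [0.06,-0.73,0.5],"fingers": -1},{"xyz": [0.11,-0.25,0],"dr": [0.06,-0.73,0.5],"fingers": -1},{"xyz": [0,0,0],"dr": [0,0,0],"fingers": -1}]}}

```text
$.plan: bad value
```

{"op": "play_rows", "data": {"plan": [{"xyz": [0.11,-0.25,0],"dr": [0.06,-0.73,0.5],"fingers": -1},{"xyz": [0.11,-0.25,0],"dr": [0.06,-0.73,0.5],"fingers": -1},{"xyz": [0.11,-0.25,0],"dr": [0.06,-0.73,0.5],"fingers": -1},{"xyz": [0.11,-0.25,0],"dr": [0.06,-0.73,0.5],"fingers": -1},{"xyz": [0.11,-0.25,0],"dr": [0.06,-0.73,0.5],"fingers": -1},{"xyz": [0.11,-0.25,0],"dr": [0.06,-0.73,0.5],"fingers": -1},{"xyz": [0.11,-0.25,0],"dr": [0.06,-0.73,0.5],"fingers": -1},{"xyz": [0.11,-0.25,0],"dr": [0.06,-0.73,0.5],"fingers": -1},{"xyz": [0.11,-0.25,0],"dr": [0.06,-0.73,0.5],"fingers": -1},{"xyz": [0.11,-0.25,0],"dr": [0.06,-0.73,0.5],"fingers": -1},{"xyz": [0.11,-0.25,0],"dr": [0.06,-0.73,0.5],"fingers": -1},{"xyz": [0.11,-0.25,0],"dr": [0.06,-0.73,0.5],"fingers": -1}]}}

```text
time: 10.7
tcp_pos: [0.6077, 0.0488, 0.193]
orientation: [0.328, -0.463, 0.801, 0.189]
ft_force: [-0.8, -0.5, -0.9]
finger_gap: 0.681
gripper_force: 32.4
```

{"op": "play_rows", "data": {"plan": [{"xyz": [0,0,0],"dr": [0,0,0],"fingers": -1},{"xyz": [0,0,0],"dr": [0,0,0],"fingers": -1}]}}

```text
time: 10.95
tcp_pos: [0.6071, 0.0492, 0.1929]
orientation: [0.327, -0.464, 0.801, 0.188]
ft_force: [-0.0, -0.5, -1.0]
finger_gap: 0.68
gripper_force: 32.4
```

```bash
cat > m.py <<'E'
from h import *
from scipy.optimize import least_squares
s=env.observe();R=rot(s["orientation"]);p=s["tcp_pos"]
print(s["time"],p,s["finger_gap"],s["gripper_force"],s["ft_force"])
print("model bottom",p+R@[-.0229,0,-.0403],"axis",R@[.7071,0,.7071])
Q=[]
for n in("side","top"):
    d=env.get_image(n);cv2.imwrite(f"pics/{n}_{s['time']:.1f}.png",d["img"]);P=cloud(d)
    m=cv2.inRange(cv2.cvtColor(d["img"],cv2.COLOR_BGR2HSV),(95,90,40),(130,255,255))
    m=cv2.erode(m,np.ones((3,3)))>0
    q=P[m&(d["z_map"]>0)&(np.hypot(P[...,0]-.6,P[...,1]-.04)<.06)];Q.append(q)
    print(n,len(q),np.percentile(q,[1,50,99],axis=0).round(3).tolist() if len(q) else 0)
q=Q[0]; q=q[q[:,2]<q[:,2].max()-.01]; zc=np.median(q[:,2])
def f(x):
    a=np.array([x[2],x[3],-1]);a/=np.linalg.norm(a);return np.linalg.norm(np.cross(q-[x[0],x[1],zc],a),axis=1)-.029
r=least_squares(f,[.6,.04,0,0],loss="soft_l1",f_scale=.002);print("axis at z",zc,r.x[:2],"tilt deg",np.degrees(r.x[2:]),"rms",f(r.x).std())
E
python3 m.py
```

```text
10.95 [0.60710309 0.04916892 0.19286569] 0.680218367049823 32.41408422589302 [-0.00273472 -0.45246948 -1.04881855]
model bottom [0.60116583 0.03901435 0.2377002 ] axis [-0.00429658 -0.0114716  -0.99991538]
side 1388 [[0.572, 0.007, 0.136], [0.589, 0.013, 0.184], [0.619, 0.034, 0.23]]
top 812 [[0.572, 0.016, 0.227], [0.598, 0.041, 0.238], [0.625, 0.067, 0.241]]
axis at z 0.18009940720470338 [0.60067213 0.03783506] tilt deg [ 0.63807826 -0.94259859] rms 0.0009886565047822675
```

```bash
python3 - <<'E'
from h import *
s=env.observe();p=s["tcp_pos"];t=np.radians(60);Rf=frame([np.cos(t),np.sin(t),-1],[-np.sin(t),np.cos(t),0])
tb=np.array([-.0229,0,-.0403])
q,R=plan(post+[0.001,0.0005,.24]-Rf@tb,Rf,2)
plan(q-[0,0,.110],R,11,q,R)
E
```

```text
n 2 xyz [-0.07, -0.01, 0.01] dr [0.01, -0.08, 0.03] end [0.6088 0.0522 0.1952] err mm [ 0.1  0.  -0.1] ang 0.05
[[0.608, 0.051, 0.194], [0.609, 0.052, 0.195]]
n 11 xyz [0.28, 0.0, 0.28] dr [0.0, 0.0, 0.0] end [0.6088 0.0521 0.0863] err mm [-0.  -0.1  1.1] ang 0.0
[[0.609, 0.052, 0.185], [0.609, 0.052, 0.166], [0.609, 0.052, 0.146], [0.609, 0.052, 0.126], [0.609, 0.052, 0.106], [0.609, 0.052, 0.086]]
```

View pics/side_10.9.png

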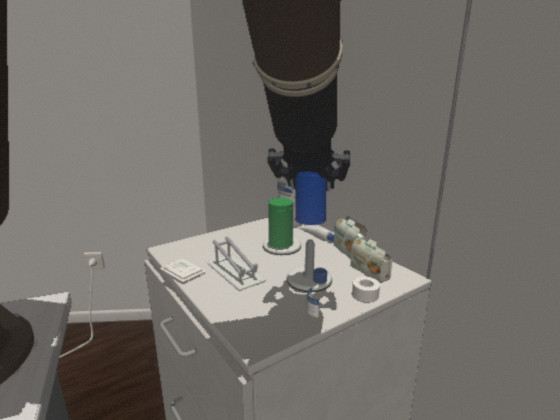

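The cup hangs upright at (311,197), directly above the post tip at (310,242). I'll lower it.

{"op": "play_rows", "data": {"plan": [{"xyz": [-0.07,-0.01,0.01],"dr": [0.01,-0.08,0.03],"fingers": -1},{"xyz": [-0.07,-0.01,0.01],"dr": [0.01,-0.08,0.03],"fingers": -1},{"xyz": [0.28,0,0.28],"dr": [0,0,0],"fingers": -1},{"xyz": [0.28,0,0.28],"dr": [0,0,0],"fingers": -1},{"xyz": [0.28,0,0.28],"dr": [0,0,0],"fingers": -1},{"xyz": [0.28,0,0.28],"dr": [0,0,0],"fingers": -1},{"xyz": [0.28,0,0.28],"dr": [0,0,0],"fingers": -1}]}}

```text
time: 11.92
tcp_pos: [0.6085, 0.0519, 0.1443]
orientation: [0.331, -0.461, 0.801, 0.192]
ft_force: [0.5, -0.4, -0.9]
finger_gap: 0.682
gripper_force: 32.4
```

{"op": "play_rows", "data": {"plan": [{"xyz": [0.28,0,0.28],"dr": [0,0,0],"fingers": -1},{"xyz": [0.28,0,0.28],"dr": [0,0,0],"fingers": -1},{"xyz": [0.28,0,0.28],"dr": [0,0,0],"fingers": -1},{"xyz": [0.28,0,0.28],"dr": [0,0,0],"fingers": -1},{"xyz": [0.28,0,0.28],"dr": [0,0,0],"fingers": -1},{"xyz": [0.28,0,0.28],"dr": [0,0,0],"fingers": -1},{"xyz": [0,0,0],"dr": [0,0,0],"fingers": -1},{"xyz": [0,0,0],"dr": [0,0,0],"fingers": -1}]}}

```text
time: 12.92
tcp_pos: [0.6086, 0.0519, 0.0859]
orientation: [0.331, -0.461, 0.801, 0.191]
ft_force: [0.5, 0.0, -1.3]
finger_gap: 0.683
gripper_force: 32.4
```

```bash
python3 m.py
```

```text
12.925 [0.60864583 0.05189685 0.0859408 ] 0.6832762723815663 32.40701727569103 [ 0.50445373  0.02312051 -1.33250106]
model bottom [0.60252575 0.04124775 0.13063578] axis [-9.64034626e-04  8.29775671e-06 -9.99989945e-01]
side 975 [[0.574, 0.01, 0.029], [0.59, 0.015, 0.074], [0.618, 0.034, 0.116]]
top 612 [[0.574, 0.017, 0.126], [0.6, 0.043, 0.131], [0.625, 0.068, 0.135]]
axis at z 0.07135517119766374 [0.60211602 0.04067771] tilt deg [ 0.64306164 -0.08394968] rms 0.001019792455893434
```

{"op": "play_rows", "data": {"plan": [{"xyz": [0.17,0,0.17],"dr": [0,0,0],"fingers": -1},{"xyz": [0.17,0,0.17],"dr": [0,0,0],"fingers": -1},{"xyz": [0.03,0,0.03],"dr": [0,0,0],"fingers": -1},{"xyz": [0.03,0,0.03],"dr": [0,0,0],"fingers": -1},{"xyz": [0,0,0],"dr": [0,0,0],"fingers": -1}]}}

```text
time: 13.65
tcp_pos: [0.6085, 0.0519, 0.0716]
orientation: [0.331, -0.461, 0.801, 0.191]
ft_force: [0.5, 0.1, -1.3]
finger_gap: 0.682
gripper_force: 32.4
```

{"op": "play_rows", "data": {"plan": [{"xyz": [0.03,0,0.03],"dr": [0,0,0],"fingers": -1},{"xyz": [0,0,0],"dr": [0,0,0],"fingers": -1}]}}

```text
time: 13.9
tcp_pos: [0.6086, 0.052, 0.0708]
orientation: [0.331, -0.461, 0.8, 0.191]
ft_force: [0.3, -0.4, -0.5]
finger_gap: 0.683
gripper_force: 32.4
```

{"op": "play_rows", "data": {"plan": [{"xyz": [0.03,0,0.03],"dr": [0,0,0],"fingers": -1},{"xyz": [0,0,0],"dr": [0,0,0],"fingers": -1}]}}

```text
time: 14.15
tcp_pos: [0.6089, 0.0522, 0.0706]
orientation: [0.332, -0.462, 0.8, 0.192]
ft_force: [-1.9, -1.0, 5.8]
finger_gap: 0.683
gripper_force: 32.4
```

Rim contact shows as about 7 N upward. I'll release and back out along the tool axis.

{"op": "play_rows", "data": {"plan": [{"xyz": [0,0,0],"dr": [0,0,0],"fingers": 0.6},{"xyz": [0,0,0],"dr": [0,0,0],"fingers": 0.8},{"xyz": [0,0,0],"dr": [0,0,0],"fingers": 0.9},{"xyz": [0,0,0],"dr": [0,0,0],"fingers": 0.9},{"xyz": [0,0,0],"dr": [0,0,0],"fingers": 0.9}]}}

```text
time: 14.78
tcp_pos: [0.6084, 0.052, 0.0695]
orientation: [0.331, -0.461, 0.801, 0.191]
ft_force: [0.6, -0.5, -0.1]
finger_gap: 0.949
gripper_force: 0.0
```

{"op": "play_rows", "data": {"plan": [{"xyz": [0,0,-0.3],"dr": [0,0,0],"fingers": 0.9},{"xyz": [0,0,-0.6],"dr": [0,0,0],"fingers": 0.9},{"xyz": [0,0,-0.8],"dr": [0,0,0],"fingers": 0.9},{"xyz": [0,0,-0.8],"dr": [0,0,0],"fingers": 0.9},{"xyz": [0,0,-0.8],"dr": [0,0,0],"fingers": 0.9},{"xyz": [0,0,-0.8],"dr": [0,0,0],"fingers": 0.9},{"xyz": [0,0,-0.8],"dr": [0,0,0],"fingers": 0.9},{"xyz": [0,0,-0.5],"dr": [0,0,0],"fingers": 0.9},{"xyz": [0,0,0],"dr": [0,0,0],"fingers": 0.9},{"xyz": [0,0,0],"dr": [0,0,0],"fingers": 0.9}]}}

```text
time: 16.02
tcp_pos: [0.5606, -0.0304, 0.1647]
orientation: [0.331, -0.461, 0.801, 0.192]
ft_force: [-0.6, 0.7, -0.9]
finger_gap: 0.95
gripper_force: 0.0
```

```bash
python3 m.py; cp pics/side_1[56]*.png pics/fin.png
```

```text
16.025 [ 0.56064139 -0.03035532  0.16465255] 0.9498781952445494 0.0 [-0.57606347  0.71848945 -0.93613638]
model bottom [ 0.55455578 -0.04102944  0.20934627] axis [-1.74559342e-03  5.74184093e-04 -9.99988722e-01]
side 1305 [[0.575, 0.01, 0.015], [0.592, 0.017, 0.079], [0.622, 0.055, 0.115]]
top 571 [[0.576, 0.017, 0.109], [0.601, 0.043, 0.115], [0.626, 0.068, 0.119]]
axis at z 0.0655916688159888 [0.6029181  0.04059583] tilt deg [-0.10912952  0.04731126] rms 0.0010169778415661677
```

View pics/fin.png

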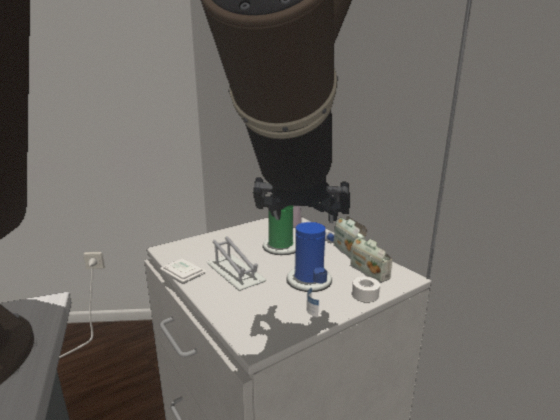

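The blue cup stands upright on the base at (310,255), with its top at 0.115 m and a tilt of about 0.1°. The gripper is clear and the other things look undisturbed, so I'll hand in.

```bash
python3 -c "
from bench import env
print(env.hand_in())"
```

```text
the job is handed in; nothing more can be done
None
```

The blue cup is upside down over the free post with its rim on the base; it was lowered in the grip and released, nothing else appears to have moved, and I handed the job in after about 16 s (no verdict was returned).

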